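# Refill the reagent kit tray

## Task

Put the reagent kit back together: stand the red-capped, the pink-capped and the larger green-capped dropper bottle and the black-stoppered vial in the tray's holders, each upright on the floor of the holder of its own colour (the vial in the black one). Set each down gently, without dropping it, and leave the small green-capped dropper and the blue-capped dropper standing where they are, since they are not part of the kit.

Things in the scene. Friction and masses are not known exactly. Their poses are not given: they have to be found in the camera images.
- red_dropper: small white plastic dropper bottle with a pointed red cap and a red band on its label, standing upright on the table; body 25 mm in diameter up to 45 mm, cap 18 mm in diameter and narrower above it, 70 mm tall in all, about 22 g; origin at the centre of its underside, z up along its axis
- pink_dropper: small white plastic dropper bottle with a pointed pink cap and a pink band on its label, standing upright on the table; body 26 mm in diameter up to 47 mm, cap 18 mm in diameter and narrower above it, 74 mm tall in all, about 22 g; origin at the centre of its underside, z up along its axis
- green_dropper: small white plastic dropper bottle with a pointed green cap and a green band on its label, standing upright on the table; body 26 mm in diameter up to 47 mm, cap 18 mm in diameter and narrower above it, 74 mm tall in all, about 22 g; origin at the centre of its underside, z up along its axis; the LARGER of the two green-capped bottles, part of the kit
- vial: clear glass vial with white contents and a flat black rubber stopper, standing upright on the table; glass 29 mm in diameter up to 51 mm, stopper 33 mm in diameter from 51 to 58 mm (the top), about 28 g; origin at the centre of its underside, z up along its axis
- small_green_dropper: small white plastic dropper bottle with a pointed green cap and a blue band on its label, standing upright on the table; body 21 mm in diameter up to 38 mm, cap 15 mm in diameter and narrower above it, 60 mm tall in all, about 22 g; origin at the centre of its underside, z up along its axis; the SMALLER of the two green-capped bottles, not part of the kit: it stays where it stands
- blue_dropper: small white plastic dropper bottle with a pointed blue cap and a blue band on its label, standing upright on the table; body 29 mm in diameter up to 52 mm, cap 20 mm in diameter and narrower above it, 80 mm tall in all, about 22 g; origin at the centre of its underside, z up along its axis; not part of the kit: it stays where it stands
- holder_red: red round open holder for the red-capped dropper; one of four fixed in a 2 x 2 square (72 mm apart, colours in any order) on a low white fixed tray, 160 x 160 mm, rim 16 mm high. Outer diameter 51 mm, inner 42 mm; origin at the centre of its underside, 4 mm above the table, z up; inner floor 3 mm and rim 20 mm above the origin
- holder_pink: pink round open holder for the pink-capped dropper; one of four fixed in a 2 x 2 square (72 mm apart, colours in any order) on a low white fixed tray, 160 x 160 mm, rim 16 mm high. Outer diameter 51 mm, inner 42 mm; origin at the centre of its underside, 4 mm above the table, z up; inner floor 3 mm and rim 20 mm above the origin
- holder_green: green round open holder for the larger green-capped dropper; one of four fixed in a 2 x 2 square (72 mm apart, colours in any order) on a low white fixed tray, 160 x 160 mm, rim 16 mm high. Outer diameter 51 mm, inner 42 mm; origin at the centre of its underside, 4 mm above the table, z up; inner floor 3 mm and rim 20 mm above the origin
- holder_black: black round open holder for the black-stoppered vial; one of four fixed in a 2 x 2 square (72 mm apart, colours in any order) on a low white fixed tray, 160 x 160 mm, rim 16 mm high. Outer diameter 51 mm, inner 42 mm; origin at the centre of its underside, 4 mm above the table, z up; inner floor 3 mm and rim 20 mm above the origin

How it is judged:
At the end, for the whole second after the job is handed in: Each kit dropper and the vial stands upright (within 0.12 rad) on the inner floor of its colour's holder, centred within 12 mm and no more than 4 mm above that floor, released and at rest; the small green and the blue dropper stand upright within 15 mm of where they started (horizontal distance between red_dropper and holder_red below 0.012 m and z of red_dropper in the frame of holder_red between -0.001 and 0.007 m and angle between each of red_dropper, pink_dropper, green_dropper, vial, small_green_dropper, blue_dropper's own z axis and vertical below 0.12 rad and linear speed of each of red_dropper, pink_dropper, green_dropper, vial below 0.02 m/s and contact force between the fingers and red_dropper below 0.1 N and horizontal distance between pink_dropper and holder_pink below 0.012 m and z of pink_dropper in the frame of holder_pink between -0.001 and 0.007 m and contact force between the fingers and pink_dropper below 0.1 N and horizontal distance between green_dropper and holder_green below 0.012 m and z of green_dropper in the frame of holder_green between -0.001 and 0.007 m and contact force between the fingers and green_dropper below 0.1 N and horizontal distance between vial and holder_black below 0.012 m and z of vial in the frame of holder_black between -0.001 and 0.007 m and contact force between the fingers and vial below 0.1 N and distance of each of small_green_dropper, blue_dropper from where it was at the start of the episode below 0.015 m); the robot touches nothing.
It fails at once if a kit dropper or the vial is dropped from more than about 13 mm, thrown or knocked (faster than 0.5 m/s with no finger touching it) ((linear speed of red_dropper above 0.5 m/s and contact force between the fingers and red_dropper below 0.01 N) or (linear speed of pink_dropper above 0.5 m/s and contact force between the fingers and pink_dropper below 0.01 N) or (linear speed of green_dropper above 0.5 m/s and contact force between the fingers and green_dropper below 0.01 N) or (linear speed of vial above 0.5 m/s and contact force between the fingers and vial below 0.01 N)).
It fails at once if the small green or the blue dropper is shifted by more than 15 mm or tipped ((distance of small_green_dropper from where it was at the start of the episode above 0.015 m or angle between small_green_dropper's own z axis and vertical above 0.3 rad) or (distance of blue_dropper from where it was at the start of the episode above 0.015 m or angle between blue_dropper's own z axis and vertical above 0.3 rad)).
It also fails if it takes over 104 s, if anything falls off the work surface, if the arm or the gripper's body presses on something with over 40 N, if the wrist force passes 120 N, or if a joint passes its speed limit or range.

## Robot

A 6-joint arm with a two-finger parallel gripper is mounted at the origin on a cart in front of the work surface, level with it; the furniture and walls round the work are solid. World frame = base frame: x ahead of the robot, y to its left, z up, the work surface at z = 0. Lengths are in m, angles in rad, forces in N, time in s.
With the tool pointing down it reaches from about 0.3 to 0.875 m from the base axis. Payload 6.4 kg.
Tool frame: the origin (TCP) lies at the very end of the fingers, on their centre line; the grasp point (between the pads) lies 19 mm behind it (ctrl.tcp_to_grasp is the distance from the TCP to the grasp point, in m); z points along the fingers, y is the direction in which the jaws open and shut (so a half turn about z gives the same grasp; the last joint's range is limited). The gripper opens to 85 mm and grips with 20 to 120 N. Pads are 22 mm wide; open, the fingers measure 114 mm over their backs; the gripper's body (76 mm by 85 mm) begins 54 mm behind the grasp point. The pads swing forward as they close: fully open they stand 13 mm farther back than shut.
Start: joints at [-1.513, 0.181, 1.607, -0, 1.354, -0.206], TCP at [0.15, -0.555, 0.231] pointing down, gripper open.
Joint ranges: [-2.99, 2.99], [-0.89, 2.07], [0.3, 2.58], [-1.14, 4.28], [0, 2.63], [-3.12, 3.12]. Speed limits (rad/s): [2.57, 2.57, 3.01, 3.14, 3.14, 3.14].

## Interface

Orientations are given as a unit quaternion [w, x, y, z].
In Python, from bench import ctrl gives the robot as it stands. The module is installed in compiled form; this text tells all that it offers.
- The arm moves only by the tool drive_tool, never from a script. Its argument "deltas" is a list of rows, each an object with "slide": the shift along the tool's x, y, z as a fraction of full scale, a list of three; "delta_rot": the turn, a rotation vector about the tool's x, y, z as a fraction of full scale, a list of three; "hand": the opening, from 0 (shut) to 1 (fully open). In form: [{"slide": [tx, ty, tz], "delta_rot": [wx, wy, wz], "hand": hand}, ...]. A call has exactly 5 rows; each row shifts and turns the commanded pose from where the row before left it, along the tool's axes as they then stand; what a row does not reach is not made up. Full scale, the value 1, is 50 mm for a shift and 180 degrees for a turn. A row lasts 1/8 s, in which the tool goes at most 62.5 mm and 10.7 degrees, less where a joint would pass 70% of its speed; a pose out of reach is approached as far as the arm can. A call with a number of a shift or a turn outside -1 to 1 is refused whole. A call with a gripper value outside its range is refused whole. The fingers move at their own pace and stop on an object; the grip force is fixed at half the most. Time passes only in rows, so rows that do not move let the fingers close, or fill a call up. It gives the time, the measured TCP pose, the force and the opening at its end, in the units of the state.
- ctrl.get_obs(): the state, without advancing time (a new reading comes with each control period).
- ctrl.camera(name): name is "scene" or "top" or "wrist"; returns a dict with "frame" (420x560x3 uint8, red, green, blue), "mtx" (3x3 intrinsics, pixels), "R" (3x3) and "t" (3): a world point X has camera coordinates R X + t. Camera axes: x right, y down, z forward; pixel columns grow to the right and rows downward; lengths in m; the calibration is good to about 2 mm. A picture is of the moment at which its call begins. There is no depth.
- ctrl.hand_in(): hands the job in, once; it reports no verdict.
The state is a dict: "time_s": time; "q": joint angles; "dq": joint speeds; "joint_efforts": joint torques, N m; "eef_pos": TCP position; "eef_rot": TCP orientation; "wrist_force": force on the tool from outside, world axes, zero at the start; "torque": the same for the moment, N m; "opening": opening from 0.0 (shut) to 1.0 (fully open).
Only numpy, scipy, OpenCV 4.12 (cv2) and the standard library are available. Lean on these libraries where they do the work, as an engineer would, in place of code of your own. Each camera call takes 0.05 s, during which the arm holds its last target.

## Working session

There is one attempt and no reset: what is moved stays moved. The work goes in short steps, Python scripts to look and compute and a tool call to move; the robot and the scene stay as the last step left them, time stands still between calls to the robot, and variables do not carry over. Pictures are saved under pics/ and viewed, and the job is handed in when it is done.

Besides the shell and the picture viewer there is one more tool, called as a command line: name --argument value ..., lists and objects as JSON in quotes. drive_tool: Moves the arm, as the interface text tells. Its arguments: {"type":"object","properties":{"deltas":{"type":"array","items":{"type":"object","properties":{"slide":{"type":"array","items":{"type":"number"}},"delta_rot":{"type":"array","items":{"type":"number"}},"hand":{"type":"number"}}}}},"required":["deltas"]}

```bash
mkdir -p pics
python3 - <<'E'
from bench import ctrl
import cv2
o=ctrl.get_obs(); print(o)
for n in ("scene","top","wrist"):
    c=ctrl.camera(n); cv2.imwrite(f"pics/{n}0.png",c["frame"][:,:,::-1]); print(n,c["mtx"],c["R"],c["t"])
    import numpy as np; np.savez(f"{n}0.npz",**c)
print(ctrl.tcp_to_grasp)
E
```

```text
{'time_s': 0.0, 'q': array([-1.51327575e+00,  1.81532840e-01,  1.60799628e+00,  1.11878455e-06,
        1.35379972e+00, -2.06323886e-01]), 'dq': array([-1.43653979e-04, -3.09462729e-05,  1.33758226e-03,  6.46405022e-04,
        1.41347525e-04, -1.78175501e-04]), 'joint_efforts': array([ 1.86422978e-03, -4.44871759e+01, -3.51327860e+01,  7.02593320e-05,
        9.27419431e-03, -1.29754264e-05]), 'eef_pos': array([ 0.14992841, -0.55454399,  0.23039443]), 'eef_rot': array([-8.65649376e-04,  9.91310517e-01,  1.31539746e-01,  6.50725333e-05]), 'wrist_force': array([1.03727536, 0.82058275, 0.06001547]), 'torque': array([-0.02481478, -0.00041341, -0.03864596]), 'opening': 0.9998469649536746}
scene [[534.4114812    0.         270.46872311]
 [  0.         534.4114812  218.57017033]
 [  0.           0.           1.        ]] [[ 0.4805612  -0.87667734  0.02231101]
 [-0.38337148 -0.23289514 -0.89374838]
 [ 0.78872507  0.42094739 -0.44801346]] [-0.24577258  0.20656782  0.84351092]
top [[408.99057      0.         277.68705836]
 [  0.         408.99057    211.51121313]
 [  0.           0.           1.        ]] [[ 0.00202268 -0.99989444  0.01438814]
 [-0.99510807 -0.00343373 -0.09873264]
 [ 0.09877162 -0.01411805 -0.99500997]] [-0.01121756  0.46856114  0.9662798 ]
wrist [[299.78947954   0.         273.28484153]
 [  0.         299.78947954 203.43863546]
 [  0.           0.           1.        ]] [[ 0.26101788 -0.96533186 -0.00201692]
 [-0.92297129 -0.25017499  0.29246618]
 [-0.2828315  -0.07447734 -0.95627374]] [-0.57434676 -0.03786219  0.38007086]
0.0187
```

View pics/top0.png

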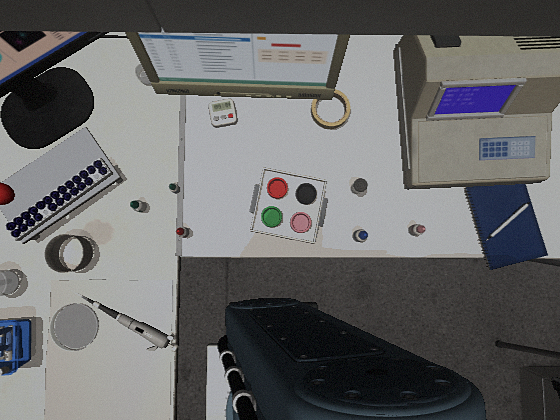

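View pics/scene0.png

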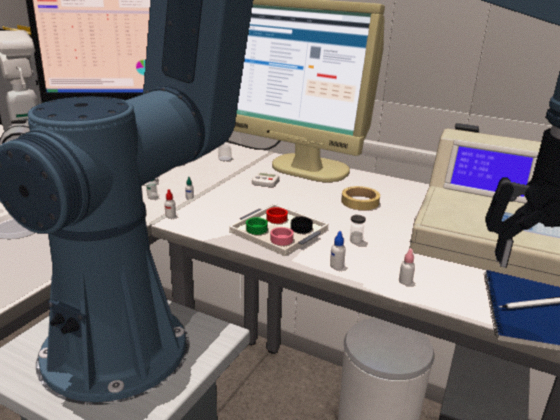

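Run:
```python
import cv2
a=cv2.imread("pics/top0.png"); b=cv2.imread("pics/scene0.png")
# top crops: x 100-270,y160-260 ; 245-445
cv2.imwrite("pics/tA.png",cv2.resize(a[165:255,120:200],None,fx=7,fy=6.5 and 7,interpolation=cv2.INTER_CUBIC)[:600])
cv2.imwrite("pics/tB.png",cv2.resize(a[160:250,245:445],None,fx=4,fy=4,interpolation=cv2.INTER_CUBIC))
cv2.imwrite("pics/sA.png",cv2.resize(b[160:240,130:240],None,fx=7,fy=7,interpolation=cv2.INTER_CUBIC))
cv2.imwrite("pics/sB.png",cv2.resize(b[190:300,220:430],None,fx=3.8,fy=3.8,interpolation=cv2.INTER_CUBIC))
```

```text
(no output)
```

View pics/tA.png

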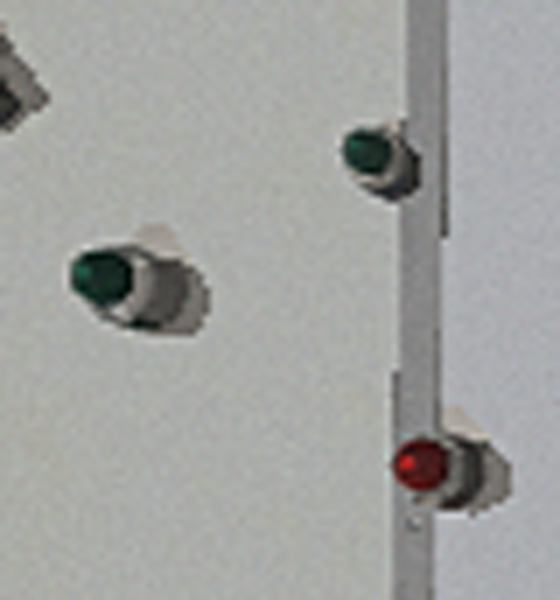

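View pics/tB.png

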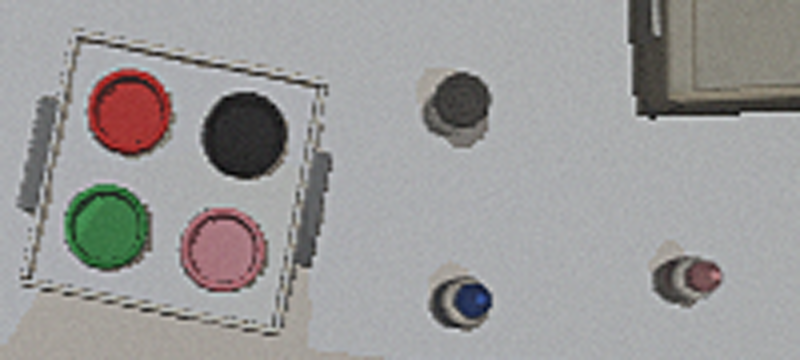

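View pics/sA.png

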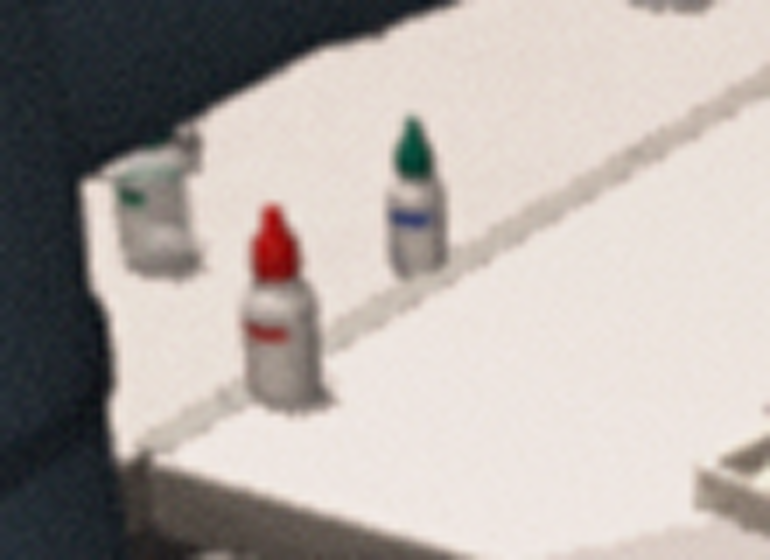

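View pics/sB.png

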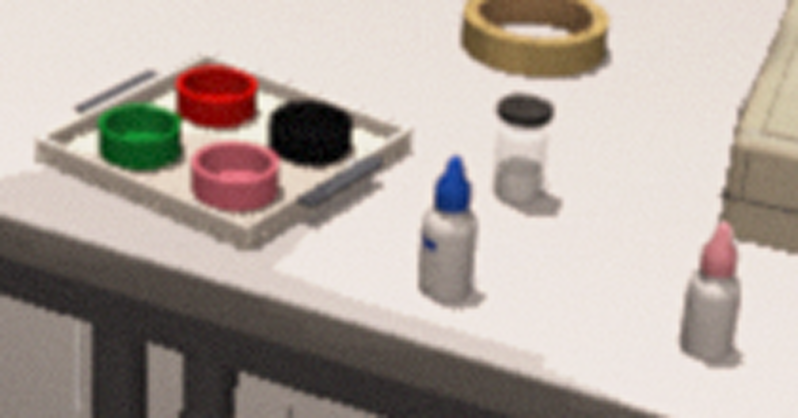

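```bash
cat > h.py <<'E'
import numpy as np
from scipy.optimize import least_squares
def load(n): return dict(np.load(n+".npz"))
def ray(c,uv,z):
    d=c["R"].T@np.linalg.inv(c["mtx"])@np.array([uv[0],uv[1],1.]); o=-c["R"].T@c["t"]
    return o+d*(z-o[2])/d[2]
def proj(c,X):
    p=c["mtx"]@(c["R"]@np.array(X)+c["t"]); return p[:2]/p[2]
E
python3 - <<'E'
from h import *
T=load("top0");S=load("scene0")
ta=lambda u,v:(u/7+120,v/7+165); tb=lambda u,v:(u/4+245,v/4+160)
sa=lambda u,v:(u/7+130,v/7+160); sb=lambda u,v:(u/3.8+220,v/3.8+190)
def s(n,t=None,zt=None,sc=None,zs=None):
    print(n, "top",ray(T,t,zt)[:2].round(4) if t else "", "scene", ray(S,sc,zs)[:2].round(4) if sc else "")
s("green cap",ta(103,277),.058); s("green tip",ta(80,275),.072); 
s("green base",None,None,sa(163,268),0)
s("smallg",ta(367,150),.048,sa(412,118),.060)
s("red",ta(420,463),.056,sa(272,207),.070); s("red tip",ta(405,462),.068,sa(285,400),.0)
s("blue",tb(472,300),.063,sb(456,158),.080)
s("pink",tb(704,276),.060,sb(724,225),.074)
s("vial",tb(463,99),.058,sb(525,104),.058)
for n,a,b in [("hred",(130,111),(217,79)),("hblk",(245,135),(311,114)),("hgrn",(107,227),(140,118)),("hpink",(223,249),(235,160))]:
    s(n,tb(*a),.024,sb(*b),.024)
E
```

```text
green cap top [0.4802 0.3232] scene 
green tip top [0.4792 0.326 ] scene 
green base top  scene [0.4781 0.3208]
smallg top [0.5249 0.2394] scene [0.524  0.2403]
red top [0.4188 0.2171] scene [0.4178 0.218 ]
red tip top [0.4185 0.2193] scene [0.416  0.2166]
blue top [ 0.4107 -0.2071] scene [ 0.412  -0.2076]
pink top [ 0.4251 -0.3436] scene [ 0.4258 -0.3444]
vial top [ 0.5292 -0.2051] scene [ 0.5333 -0.2023]
hred top [ 0.5266 -0.0094] scene [ 0.5335 -0.005 ]
hblk top [ 0.5121 -0.0793] scene [ 0.5204 -0.0756]
hgrn top [0.4558 0.0044] scene [0.4629 0.0089]
hpink top [ 0.4427 -0.0656] scene [ 0.4452 -0.0638]
```

View pics/wrist0.png

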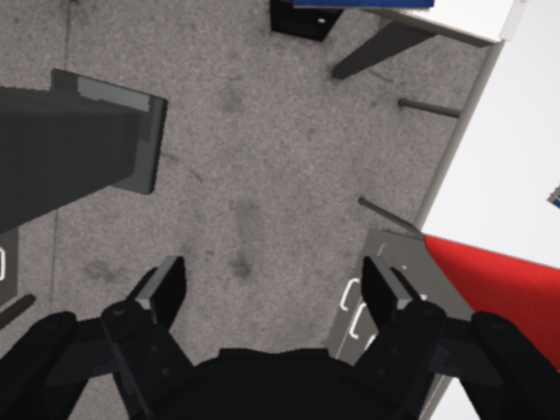

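drive_tool --deltas '[{"slide": [0,0,0],"delta_rot": [0,0,0.042],"hand": 0.65},{"slide": [0,0,0],"delta_rot": [0,0,0.042],"hand": 0.65},{"slide": [0.8,-0.6,0],"delta_rot": [0,0,0],"hand": 0.65},{"slide": [0.8,-0.6,0],"delta_rot": [0,0,0],"hand": 0.65},{"slide": [0.8,-0.6,0],"delta_rot": [0,0,0],"hand": 0.65}]'

```text
time_s: 0.78
eef_pos: [0.2708, -0.464, 0.231]
eef_rot: [-0.0, 1.0, -0.0, -0.0]
wrist_force: [0.2, 0.2, -0.5]
opening: 0.647
```

drive_tool --deltas '[{"slide": [0.8,-0.6,0.3],"delta_rot": [0,0,0],"hand": 0.65},{"slide": [0.8,-0.6,0.3],"delta_rot": [0,0,0],"hand": 0.65},{"slide": [0.8,-0.6,0.3],"delta_rot": [0,0,0],"hand": 0.65},{"slide": [0.68,-0.6,0.3],"delta_rot": [0,0,0],"hand": 0.65},{"slide": [0,0,0],"delta_rot": [0,0,0],"hand": 0.65}]'

```text
time_s: 1.4
eef_pos: [0.425, -0.342, 0.1695]
eef_rot: [-0.002, 1.0, 0.002, -0.001]
wrist_force: [-0.2, -0.2, 0.6]
opening: 0.65
```

```bash
cat >> h.py <<'E'
def snap(n,tag,crop=None,f=1):
    from bench import ctrl
    import cv2
    c=ctrl.camera(n); np.savez(tag+".npz",**c); im=c["frame"][:,:,::-1]
    if crop: x0,y0,x1,y1=crop; im=im[y0:y1,x0:x1]
    if f!=1: im=cv2.resize(im,None,fx=f,fy=f,interpolation=cv2.INTER_CUBIC)
    cv2.imwrite(f"pics/{tag}.png",im); return c
E
python3 - <<'E'
from h import *
from bench import ctrl
c=snap("wrist","w1"); o=ctrl.get_obs(); print(o["eef_pos"],o["opening"])
for z in (0,.045,.06,.074): print(proj(c,[.425,-.344,z]))
E
```

```text
[ 0.42432728 -0.34370601  0.17040586] 0.6476279613584941
[275.56640728 184.80299446]
[275.75190196 196.23353149]
[275.8272002  200.87355349]
[275.90527274 205.68453245]
```

View pics/w1.png

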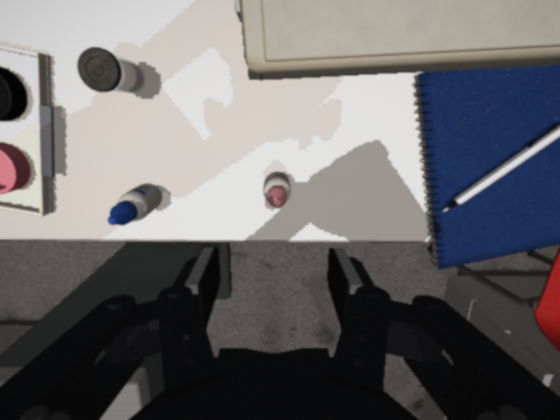

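drive_tool --deltas '[{"slide": [0,0,0.9],"delta_rot": [0,0,0],"hand": 0.65},{"slide": [0,0,0.9],"delta_rot": [0,0,0],"hand": 0.65},{"slide": [0,0,0.8],"delta_rot": [0,0,0],"hand": 0.65},{"slide": [0,0,0.4],"delta_rot": [0,0,0],"hand": 0.65},{"slide": [0,0,0],"delta_rot": [0,0,0],"hand": 0.5}]'

```text
time_s: 2.08
eef_pos: [0.4223, -0.3452, 0.02]
eef_rot: [-0.001, 1.0, -0.001, -0.001]
wrist_force: [-0.3, 0.2, 0.1]
opening: 0.498
```

drive_tool --deltas '[{"slide": [0,0,0],"delta_rot": [0,0,0],"hand": 0.4},{"slide": [0,0,0],"delta_rot": [0,0,0],"hand": 0.33},{"slide": [0,0,0],"delta_rot": [0,0,0],"hand": 0.2},{"slide": [0,0,0],"delta_rot": [0,0,0],"hand": 0},{"slide": [0,0,0],"delta_rot": [0,0,0],"hand": 0}]'

```text
time_s: 2.7
eef_pos: [0.4248, -0.3464, 0.023]
eef_rot: [0.001, 1.0, 0.0, 0.001]
wrist_force: [-0.9, -0.2, 6.3]
opening: 0.289
```

Run:
```python
from h import *
from bench import ctrl
c=snap("wrist","w2"); o=ctrl.get_obs(); print(o["eef_pos"],o["opening"],o["wrist_force"])
snap("scene","s2",(280,150,560,340),2.8)
```

```text
[ 0.42476612 -0.34640208  0.02301876] 0.2905285924777552 [-1.8460816  -0.50199719  6.66903852]
```

View pics/w2.png

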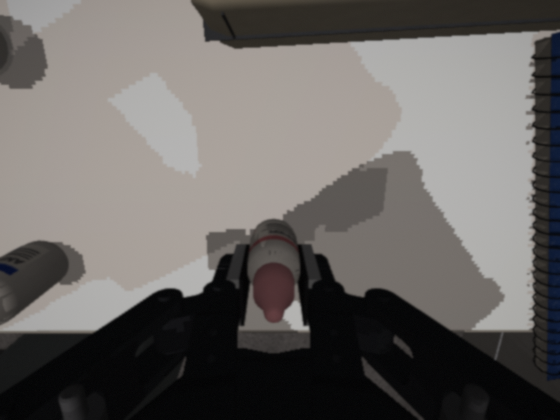

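View pics/s2.png

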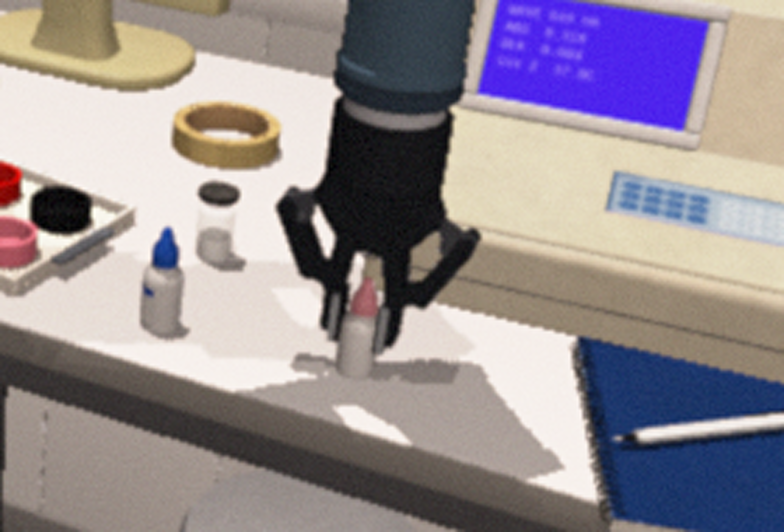

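drive_tool --deltas '[{"slide": [0,0,-0.3],"delta_rot": [0,0,0],"hand": 0},{"slide": [0,0,-0.8],"delta_rot": [0,0,0],"hand": 0},{"slide": [0,0,-0.9],"delta_rot": [0,0,0],"hand": 0},{"slide": [0,0,-0.9],"delta_rot": [0,0,0],"hand": 0},{"slide": [0,-0.6,-0.3],"delta_rot": [0,0,0],"hand": 0}]'

```text
time_s: 3.42
eef_pos: [0.4253, -0.3176, 0.1861]
eef_rot: [0.003, 1.0, -0.001, 0.002]
wrist_force: [0.3, 0.7, -0.4]
opening: 0.293
```

drive_tool --deltas '[{"slide": [-0.1,-1,0],"delta_rot": [0,0,0],"hand": 0},{"slide": [-0.1,-1,0],"delta_rot": [0,0,0],"hand": 0},{"slide": [-0.1,-1,0],"delta_rot": [0,0,0],"hand": 0},{"slide": [-0.1,-1,0],"delta_rot": [0,0,0],"hand": 0},{"slide": [-0.1,-0.96,0],"delta_rot": [0,0,0],"hand": 0}]'

```text
time_s: 4.05
eef_pos: [0.3987, -0.0655, 0.1823]
eef_rot: [0.0, 1.0, -0.0, 0.001]
wrist_force: [0.8, 0.1, -0.6]
opening: 0.288
```

Run:
```python
from h import *
from bench import ctrl
c=snap("wrist","w3"); o=ctrl.get_obs(); print(o["eef_pos"],o["eef_rot"],o["opening"],o["wrist_force"])
for P in [(.5266,-.0094),(.5121,-.0793),(.4558,.0044),(.4427,-.0656)]: print(proj(c,[*P,.024]).round(1))
```

```text
[ 0.39720933 -0.06073121  0.18159109] [-1.75636535e-03  9.99997941e-01  9.99244536e-04 -1.88811803e-04] 0.29023680985623806 [-0.50938748  5.18272734 -1.30143464]
[211.4  51.1]
[288.   68.5]
[201.6 131.1]
[273.2 144.6]
```

View pics/w3.png

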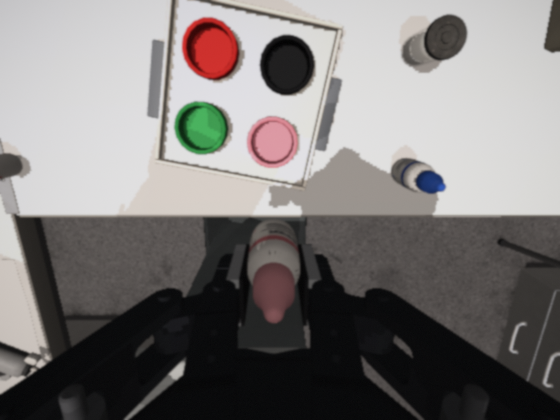

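drive_tool --deltas '[{"slide": [0.5,0,0.3],"delta_rot": [0,0,0],"hand": 0},{"slide": [0.38,0,0.7],"delta_rot": [0,0,0],"hand": 0},{"slide": [0,0,0.9],"delta_rot": [0,0,0],"hand": 0},{"slide": [0,0,0.5],"delta_rot": [0,0,0],"hand": 0},{"slide": [0,0,0],"delta_rot": [0,0,0],"hand": 0}]'

```text
time_s: 4.72
eef_pos: [0.4415, -0.0665, 0.0602]
eef_rot: [-0.001, 1.0, 0.0, -0.002]
wrist_force: [0.2, 0.1, 0.2]
opening: 0.287
```

Run:
```python
from h import *
from bench import ctrl
c=snap("wrist","w4"); o=ctrl.get_obs(); print(o["eef_pos"],o["eef_rot"],o["opening"],o["wrist_force"])
snap("scene","s4",(200,150,420,310),3.5)
c=snap("top","t4",(245,160,345,250),6)
```

```text
[ 0.44277178 -0.06711562  0.06159553] [-2.12286733e-04  9.99999875e-01 -1.52765180e-05 -4.51578444e-04] 0.2924658137107376 [-0.29049935  0.17150161  0.08138505]
```

View pics/w4.png

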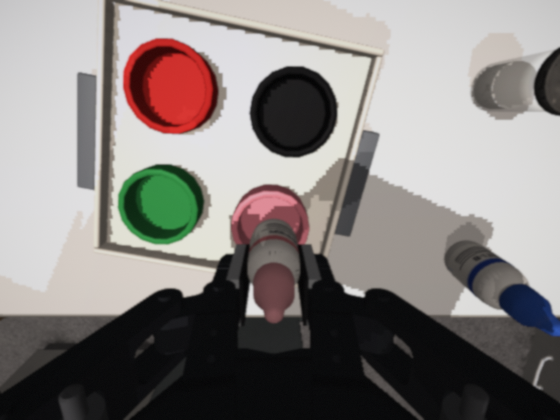

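View pics/s4.png

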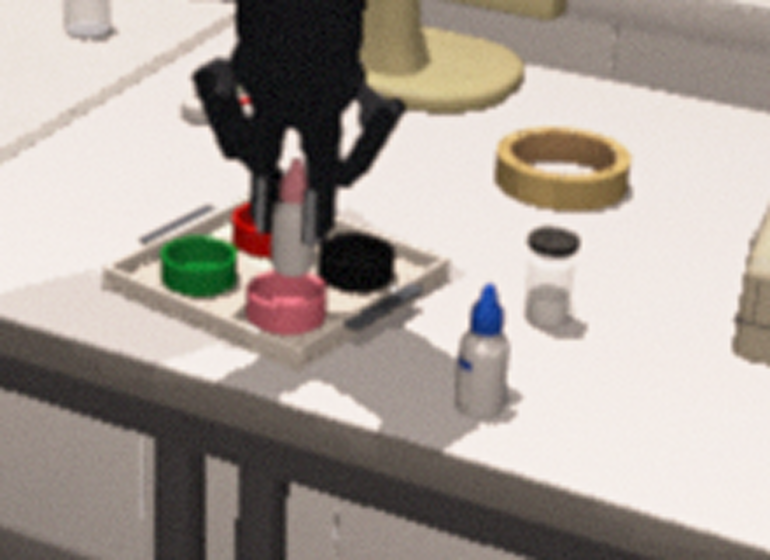

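Run:
```python
from h import *
S=load("s4");W=load("w4")
f=lambda u,v:(u/3.5+200,v/3.5+150)
print("base",ray(S,f(291,269),.038)); print("rim",ray(S,f(287,290),.024))
for n,p in dict(red=(170,86),blk=(293,111),grn=(160,204),pink=(270,222)).items(): print(n,ray(W,p,.024).round(4))
```

```text
base [ 0.44438111 -0.06686413  0.038     ]
rim [ 0.44230059 -0.06568467  0.024     ]
red [ 0.5301 -0.0091  0.024 ]
blk [ 0.5168 -0.0779  0.024 ]
grn [0.4612 0.0042 0.024 ]
pink [ 0.4493 -0.0646  0.024 ]
```

View pics/t4.png

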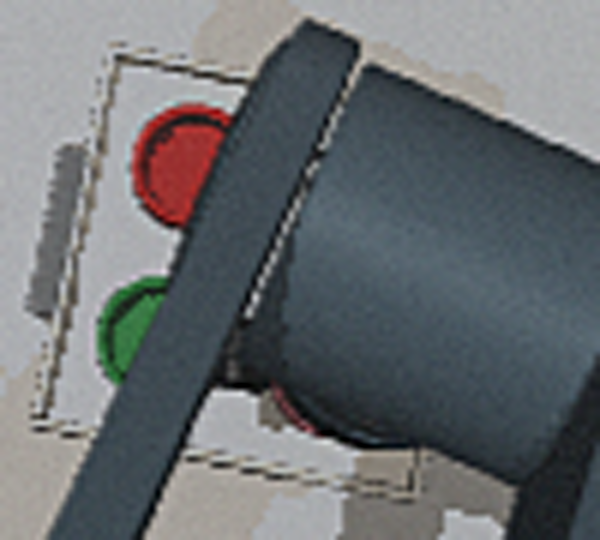

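drive_tool --deltas '[{"slide": [0.02,-0.02,0.3],"delta_rot": [0,0,0],"hand": 0},{"slide": [0,0,0.25],"delta_rot": [0,0,0],"hand": 0},{"slide": [0,0,0.03],"delta_rot": [0,0,0],"hand": 0},{"slide": [0,0,0.03],"delta_rot": [0,0,0],"hand": 0},{"slide": [0,0,0],"delta_rot": [0,0,0],"hand": 0}]'

```text
time_s: 5.5
eef_pos: [0.4441, -0.0662, 0.0309]
eef_rot: [0.0, 1.0, -0.0, 0.0]
wrist_force: [1.2, -0.2, -0.7]
opening: 0.287
```

Run:
```python
from bench import ctrl
o=ctrl.get_obs(); print(o["eef_pos"],o["opening"],o["wrist_force"])
```

```text
[ 0.4441106  -0.06618986  0.03085024] 0.28693528767032106 [ 1.23180743 -0.1747932  -0.69199013]
```

Not yet in contact; down in 1 mm steps.

drive_tool --deltas '[{"slide": [0,0,0.02],"delta_rot": [0,0,0],"hand": 0},{"slide": [0,0,0],"delta_rot": [0,0,0],"hand": 0},{"slide": [0,0,0.02],"delta_rot": [0,0,0],"hand": 0},{"slide": [0,0,0],"delta_rot": [0,0,0],"hand": 0},{"slide": [0,0,0],"delta_rot": [0,0,0],"hand": 0}]'

```text
time_s: 6.12
eef_pos: [0.4445, -0.0663, 0.03]
eef_rot: [0.0, 1.0, 0.0, 0.0]
wrist_force: [-5.0, 2.5, 13.7]
opening: 0.286
```

Run:
```python
from h import *
from bench import ctrl
o=ctrl.get_obs(); print(o["eef_pos"],o["opening"],o["wrist_force"])
snap("scene","s5",(230,180,330,270),7)
```

```text
[ 0.44449439 -0.06629089  0.03000287] 0.28594202111824846 [-4.96072685  2.45608794 13.67879426]
```

View pics/s5.png

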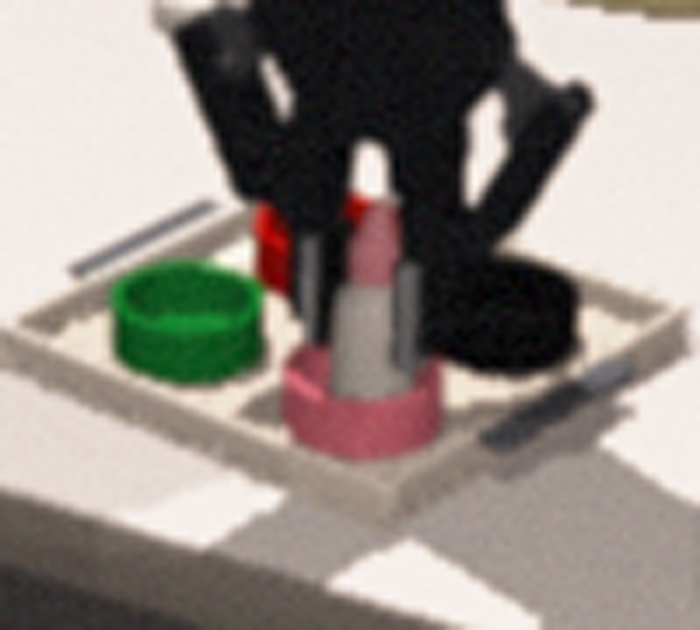

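drive_tool --deltas '[{"slide": [0,0,-0.01],"delta_rot": [0,0,0],"hand": 0.3},{"slide": [0,0,0],"delta_rot": [0,0,0],"hand": 0.4},{"slide": [0,0,0],"delta_rot": [0,0,0],"hand": 0.5},{"slide": [0,0,0],"delta_rot": [0,0,0],"hand": 0.55},{"slide": [0,0,-0.2],"delta_rot": [0,0,0],"hand": 0.55}]'

```text
time_s: 6.8
eef_pos: [0.4432, -0.0658, 0.0389]
eef_rot: [-0.0, 1.0, -0.0, -0.001]
wrist_force: [-0.3, 0.2, 0.4]
opening: 0.553
```

drive_tool --deltas '[{"slide": [0,0,-0.7],"delta_rot": [0,0,0],"hand": 0.55},{"slide": [0,0,-0.8],"delta_rot": [0,0,0],"hand": 0.55},{"slide": [0,0,-1],"delta_rot": [0,0,0],"hand": 0.65},{"slide": [0.5,0.6,-0.3],"delta_rot": [0,0,0],"hand": 0.65},{"slide": [0.4,0.8,0],"delta_rot": [0,0,0],"hand": 0.65}]'

```text
time_s: 7.42
eef_pos: [0.4911, -0.137, 0.1826]
eef_rot: [0.001, 1.0, 0.001, 0.003]
wrist_force: [0.3, -0.1, -0.1]
opening: 0.649
```

Run:
```python
from h import *
from bench import ctrl
o=ctrl.get_obs(); print(o["eef_pos"],o["opening"],o["wrist_force"])
snap("scene","s6",(230,180,370,280),5.5)
```

```text
[ 0.49105652 -0.13700545  0.18259383] 0.6488715545337954 [ 0.26080931 -0.12134813 -0.11499198]
```

View pics/s6.png

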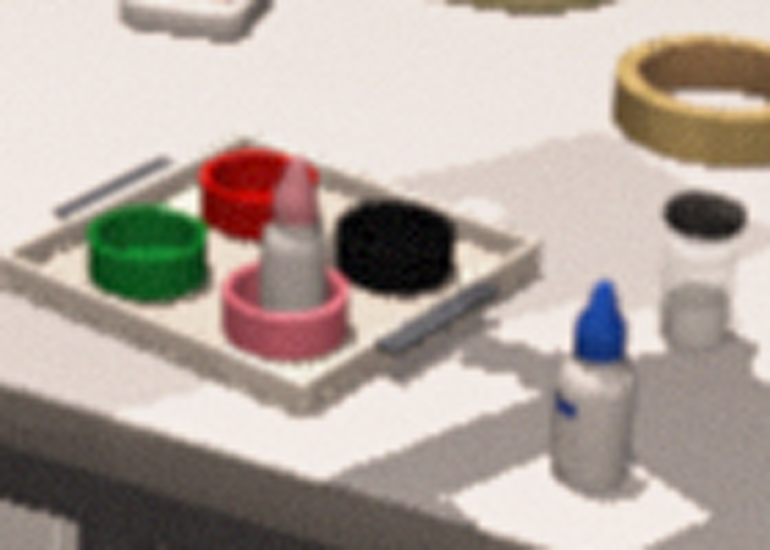

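Run:
```python
from h import *
S=load("s6")
f=lambda u,v:(u/5.5+230,v/5.5+180)
print("pink tip",ray(S,f(297,160),.081)); print("vial top",ray(S,f(707,210),.058),"base c",ray(S,f(698,332),0))
print("rim pink",ray(S,f(286,292),.024),"blk",ray(S,f(396,232),.024))
```

```text
pink tip [ 0.44339424 -0.06782206  0.081     ]
vial top [ 0.52998372 -0.2044479   0.058     ] base c [ 0.53703689 -0.20390563  0.        ]
rim pink [ 0.44135295 -0.0661806   0.024     ] blk [ 0.51068878 -0.08066403  0.024     ]
```

drive_tool --deltas '[{"slide": [0.4,0.7,0],"delta_rot": [0,0,0],"hand": 0.65},{"slide": [0.38,0.66,0.4],"delta_rot": [0,0,0],"hand": 0.65},{"slide": [0,0,0.4],"delta_rot": [0,0,0],"hand": 0.65},{"slide": [0,0,0.4],"delta_rot": [0,0,0],"hand": 0.65},{"slide": [0,0,0],"delta_rot": [0,0,0],"hand": 0.65}]'

```text
time_s: 8.1
eef_pos: [0.5266, -0.2033, 0.1179]
eef_rot: [-0.001, 1.0, -0.0, -0.002]
wrist_force: [-0.0, 0.6, 0.4]
opening: 0.649
```

Run:
```python
from h import *
from bench import ctrl
o=ctrl.get_obs(); print(o["eef_pos"],o["opening"],o["wrist_force"])
c=snap("wrist","w7"); print(proj(c,[.530,-.2045,.058]),proj(c,[.53,-.2045,0]))
```

```text
[ 0.5266487  -0.20334814  0.11792681] 0.6489909254301153 [-0.03302714  0.62414644  0.41850924]
[274.83297907 216.04053145] [274.67119783 194.41394254]
```

View pics/w7.png

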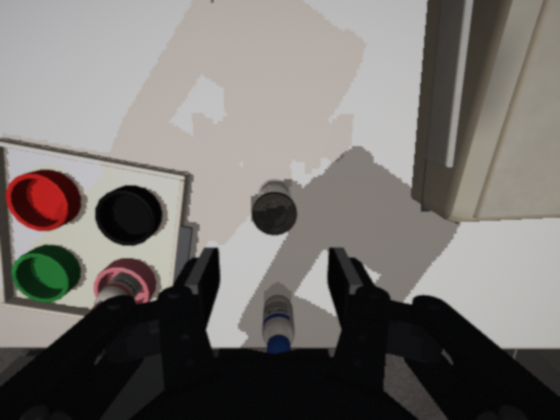

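drive_tool --deltas '[{"slide": [0.04,0,0.6],"delta_rot": [0,0,0],"hand": 0.65},{"slide": [0,0,0.6],"delta_rot": [0,0,0],"hand": 0.65},{"slide": [0,0,0.4],"delta_rot": [0,0,0],"hand": 0.6},{"slide": [0,0,0.12],"delta_rot": [0,0,0],"hand": 0.55},{"slide": [0,0,0],"delta_rot": [0,0,0],"hand": 0.5}]'

```text
time_s: 8.78
eef_pos: [0.5305, -0.2044, 0.0342]
eef_rot: [0.0, 1.0, 0.0, 0.0]
wrist_force: [-0.8, -0.3, 0.4]
opening: 0.5
```

drive_tool --deltas '[{"slide": [0,0,0],"delta_rot": [0,0,0],"hand": 0.45},{"slide": [0,0,0],"delta_rot": [0,0,0],"hand": 0.4},{"slide": [0,0,0],"delta_rot": [0,0,0],"hand": 0.3},{"slide": [0,0,0],"delta_rot": [0,0,0],"hand": 0},{"slide": [0,0,0],"delta_rot": [0,0,0],"hand": 0}]'

```text
time_s: 9.4
eef_pos: [0.5308, -0.2046, 0.0345]
eef_rot: [0.0, 1.0, -0.0, 0.001]
wrist_force: [-0.7, 1.1, 7.1]
opening: 0.354
```

Run:
```python
from h import *
from bench import ctrl
o=ctrl.get_obs(); print(o["eef_pos"],o["opening"],o["wrist_force"])
c=snap("scene","s8",(300,170,420,260),6)
```

```text
[ 0.53084082 -0.2045548   0.0345315 ] 0.353680009560874 [-0.71084569  1.10274512  7.11082587]
```

View pics/s8.png

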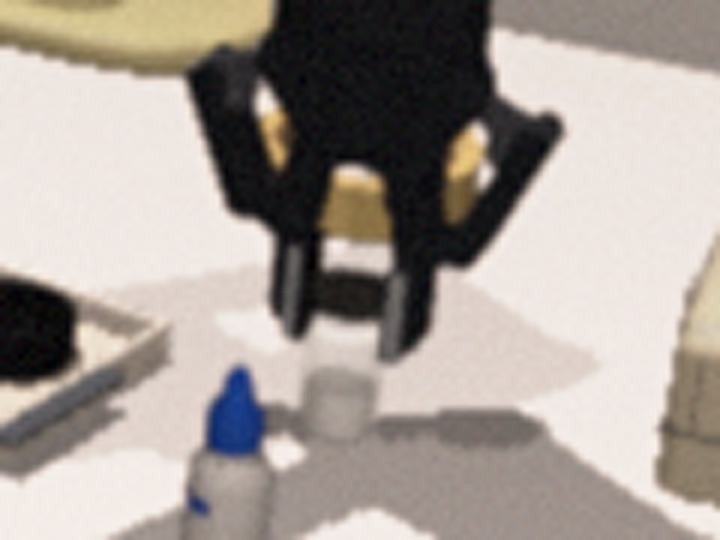

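drive_tool --deltas '[{"slide": [0,0,-0.2],"delta_rot": [0,0,0],"hand": 0},{"slide": [0,0,-0.6],"delta_rot": [0,0,0],"hand": 0},{"slide": [0,0,-0.8],"delta_rot": [0,0,0],"hand": 0},{"slide": [0,0,-0.8],"delta_rot": [0,0,0],"hand": 0},{"slide": [-0.06,-0.4,0],"delta_rot": [0,0,0],"hand": 0}]'

```text
time_s: 10.07
eef_pos: [0.5294, -0.1862, 0.1578]
eef_rot: [0.002, 1.0, -0.001, 0.004]
wrist_force: [0.6, 0.9, -1.0]
opening: 0.353
```

drive_tool --deltas '[{"slide": [-0.1,-0.8,0],"delta_rot": [0,0,0],"hand": 0},{"slide": [-0.1,-0.8,0],"delta_rot": [0,0,0],"hand": 0},{"slide": [-0.1,-0.5,0.4],"delta_rot": [0,0,0],"hand": 0},{"slide": [0,0,0.8],"delta_rot": [0,0,0],"hand": 0},{"slide": [0,0,0.4],"delta_rot": [0,0,0],"hand": 0}]'

```text
time_s: 10.7
eef_pos: [0.5097, -0.0773, 0.0707]
eef_rot: [-0.001, 1.0, 0.001, -0.002]
wrist_force: [-1.2, 0.0, -0.4]
opening: 0.354
```

Run:
```python
from h import *
from bench import ctrl
o=ctrl.get_obs(); print(o["eef_pos"],o["opening"],o["wrist_force"])
c=snap("scene","s9",(240,170,360,260),6)
c=snap("wrist","w9")
```

```text
[ 0.5097104  -0.07728656  0.07067758] 0.35385209875003865 [-1.15411321  0.01060285 -0.42996977]
```

View pics/s9.png

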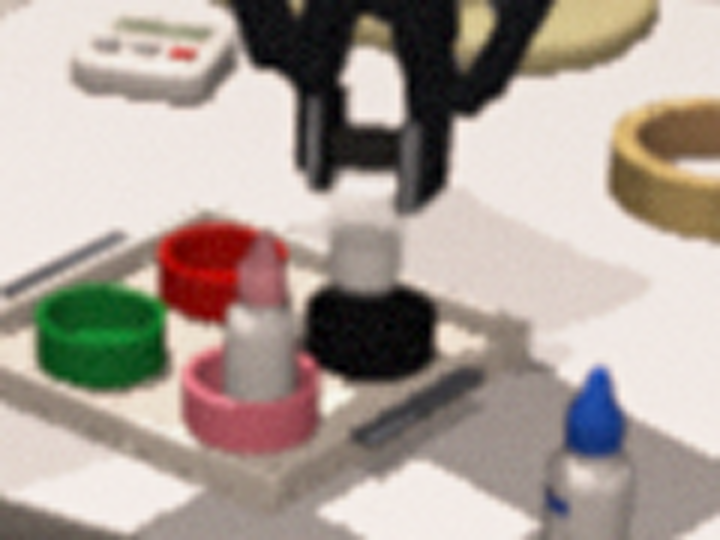

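View pics/w9.png

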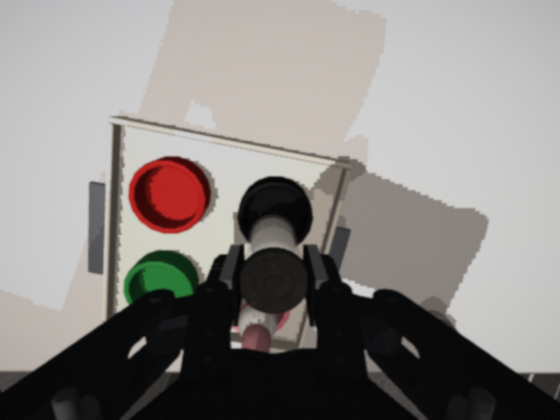

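Run:
```python
from h import *
S=load("s9"); W=load("w9")
f=lambda u,v:(u/6+240,v/6+170)
print("base",ray(S,f(364,282),.036)); print("rim",ray(S,f(371,311),.024))
print("wr rim",ray(W,(275,213),.024), "wr stopper", ray(W,(275,280),.094))
for n,p in dict(red=(170,194),).items(): print(n,ray(W,p,.024).round(4))
```

```text
base [ 0.51067251 -0.0767079   0.036     ]
rim [ 0.51205564 -0.07958977  0.024     ]
wr rim [ 0.51922962 -0.07825282  0.024     ] wr stopper [ 0.51212116 -0.0781036   0.094     ]
red [ 0.5321 -0.0102  0.024 ]
```

drive_tool --deltas '[{"slide": [0.02,0,0],"delta_rot": [0,0,0],"hand": 0},{"slide": [0,0,0],"delta_rot": [0,0,0],"hand": 0},{"slide": [0,0,0.1],"delta_rot": [0,0,0],"hand": 0},{"slide": [0,0,0.1],"delta_rot": [0,0,0],"hand": 0},{"slide": [0,0,0],"delta_rot": [0,0,0],"hand": 0}]'

```text
time_s: 11.42
eef_pos: [0.5125, -0.079, 0.0628]
eef_rot: [-0.0, 1.0, -0.0, -0.0]
wrist_force: [-0.2, -0.7, 0.1]
opening: 0.352
```

Run:
```python
from h import *
from bench import ctrl
c=snap("scene","s10",(240,170,360,260),6)
c=snap("wrist","w10")
o=ctrl.get_obs(); print(o["eef_pos"],o["opening"],o["wrist_force"])
```

```text
[ 0.51287709 -0.07915075  0.06316245] 0.35511171671320263 [-0.08414695 -1.16805365  0.59968504]
```

View pics/s10.png

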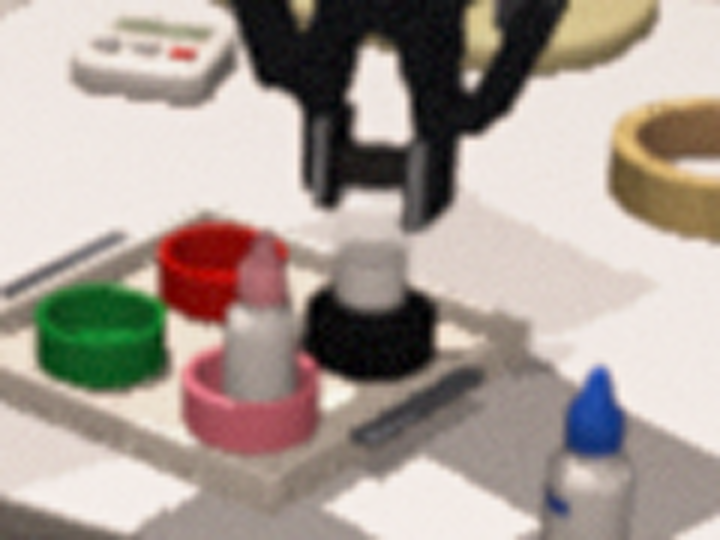

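View pics/w10.png

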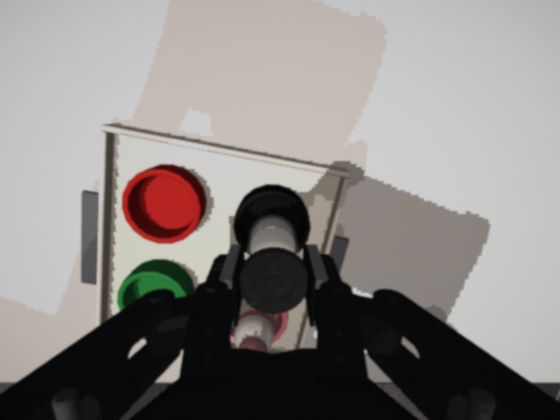

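drive_tool --deltas '[{"slide": [0,0,0.2],"delta_rot": [0,0,0],"hand": 0},{"slide": [0,0,0.16],"delta_rot": [0,0,0],"hand": 0},{"slide": [0,0,0.03],"delta_rot": [0,0,0],"hand": 0},{"slide": [0,0,0.02],"delta_rot": [0,0,0],"hand": 0},{"slide": [0,0,0],"delta_rot": [0,0,0],"hand": 0}]'

```text
time_s: 12.15
eef_pos: [0.5131, -0.0792, 0.0429]
eef_rot: [0.0, 1.0, -0.0, 0.0]
wrist_force: [-0.2, 0.5, -0.5]
opening: 0.349
```

drive_tool --deltas '[{"slide": [0,0,0],"delta_rot": [0,0,0],"hand": 0},{"slide": [0,0,0],"delta_rot": [0,0,0],"hand": 0},{"slide": [0,0,0],"delta_rot": [0,0,0],"hand": 0},{"slide": [0,0,0.02],"delta_rot": [0,0,0],"hand": 0},{"slide": [0,0,0],"delta_rot": [0,0,0],"hand": 0}]'

```text
time_s: 12.78
eef_pos: [0.5129, -0.0791, 0.0417]
eef_rot: [-0.0, 1.0, -0.0, -0.0]
wrist_force: [0.6, 0.8, -0.1]
opening: 0.354
```

drive_tool --deltas '[{"slide": [0,0,0.02],"delta_rot": [0,0,0],"hand": 0},{"slide": [0,0,0],"delta_rot": [0,0,0],"hand": 0},{"slide": [0,0,0],"delta_rot": [0,0,0],"hand": 0},{"slide": [0,0,0],"delta_rot": [0,0,0],"hand": 0},{"slide": [0,0,0],"delta_rot": [0,0,0],"hand": 0}]'

```text
time_s: 13.4
eef_pos: [0.5136, -0.0792, 0.0416]
eef_rot: [0.0, 1.0, -0.0, 0.001]
wrist_force: [-2.0, 1.6, 6.0]
opening: 0.355
```

Run:
```python
from h import *
c=snap("scene","s11",(240,170,360,260),6)
```

```text
(no output)
```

View pics/s11.png

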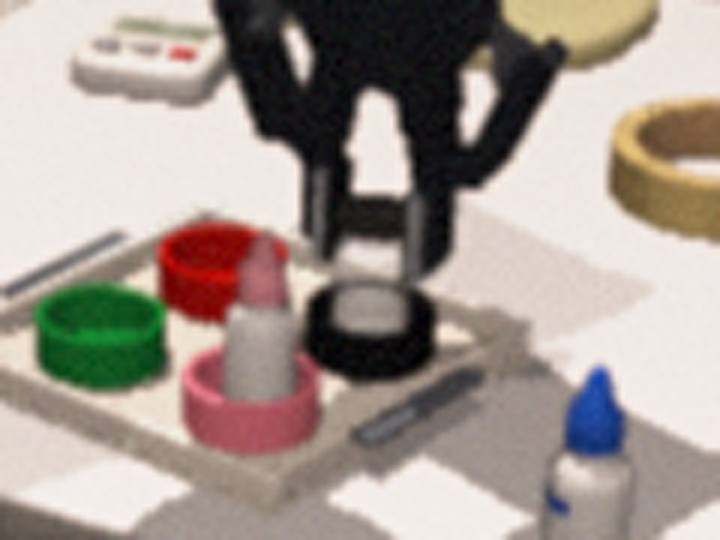

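drive_tool --deltas '[{"slide": [0,0,0],"delta_rot": [0,0,0],"hand": 0.38},{"slide": [0,0,0],"delta_rot": [0,0,0],"hand": 0.45},{"slide": [0,0,0],"delta_rot": [0,0,0],"hand": 0.55},{"slide": [0,0,0],"delta_rot": [0,0,0],"hand": 0.6},{"slide": [0,0,-0.3],"delta_rot": [0,0,0],"hand": 0.6}]'

```text
time_s: 14.08
eef_pos: [0.5119, -0.0788, 0.0552]
eef_rot: [-0.001, 1.0, -0.0, -0.001]
wrist_force: [-0.7, 0.8, 0.4]
opening: 0.6
```

drive_tool --deltas '[{"slide": [0,0,-0.8],"delta_rot": [0,0,0],"hand": 0.6},{"slide": [0,0,-1],"delta_rot": [0,0,0],"hand": 0.6},{"slide": [0,-0.4,-0.7],"delta_rot": [0,0,0],"hand": 0.65},{"slide": [-0.3,-1,0],"delta_rot": [0,0,0],"hand": 0.65},{"slide": [-0.4,-1,0],"delta_rot": [0,0,0],"hand": 0.65}]'

```text
time_s: 14.7
eef_pos: [0.4783, 0.0417, 0.1827]
eef_rot: [0.0, 1.0, -0.001, 0.001]
wrist_force: [0.4, -0.4, -0.5]
opening: 0.646
```

drive_tool --deltas '[{"slide": [-0.4,-1,0],"delta_rot": [0,0,0],"hand": 0.65},{"slide": [-0.4,-1,0],"delta_rot": [0,0,0],"hand": 0.65},{"slide": [-0.39,-1,0],"delta_rot": [0,0,0],"hand": 0.65},{"slide": [0,-0.54,0],"delta_rot": [0,0,0],"hand": 0.65},{"slide": [0,0,0],"delta_rot": [0,0,0],"hand": 0.65}]'

```text
time_s: 15.32
eef_pos: [0.4183, 0.2194, 0.1819]
eef_rot: [-0.0, 1.0, 0.002, 0.001]
wrist_force: [-0.5, -0.5, 0.1]
opening: 0.65
```

Run:
```python
from h import *
from bench import ctrl
o=ctrl.get_obs(); print(o["eef_pos"],o["opening"],o["wrist_force"])
c=snap("wrist","w12"); print(proj(c,[.4185,.2175,.070]),proj(c,[.4185,.2175,0]), proj(c,[.48,.323,0.05]))
snap("top","t12",(245,160,345,250),6)
```

```text
[0.41832638 0.2194035  0.18190017] 0.6495597692195939 [-0.53698941 -0.53784603  0.08818073]
[275.33035142 200.25491062] [274.96537986 182.49971144] [157.01280603 127.16484972]
```

View pics/w12.png

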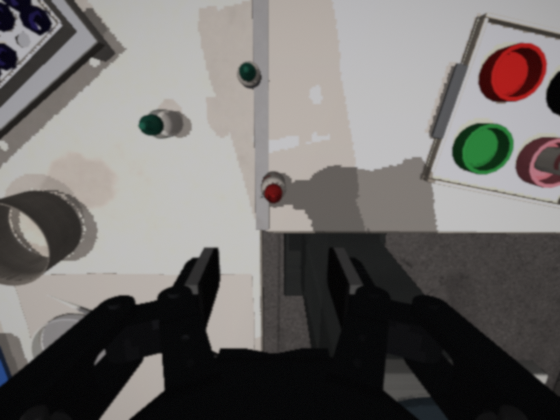

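View pics/t12.png

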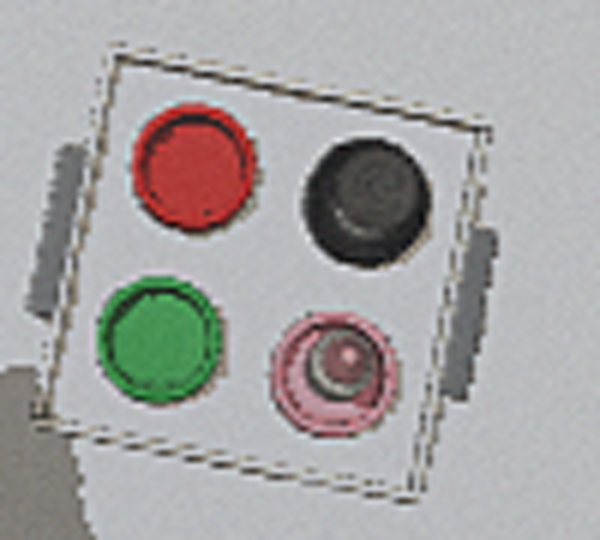

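Run:
```python
from h import *
T=load("t12")
f=lambda u,v:(u/6+245,v/6+160)
print("pink tip",ray(T,f(348,355),.079),"shoulder",ray(T,f(340,362),.052)); print("pink rim",ray(T,f(335,374),.024))
print("vial",ray(T,f(377,196),.065),"rim",ray(T,f(367,203),.024))
print("red",ray(T,f(194,169),.024),"grn",ray(T,f(160,341),.024))
```

```text
pink tip [ 0.44571428 -0.06690885  0.079     ] shoulder [ 0.44513518 -0.06582881  0.052     ]
pink rim [ 0.44246473 -0.065844    0.024     ]
vial [ 0.50881501 -0.07950496  0.065     ] rim [ 0.51193473 -0.07906681  0.024     ]
red [ 0.52555411 -0.0089501   0.024     ] grn [0.45555641 0.00458331 0.024     ]
```

drive_tool --deltas '[{"slide": [0,0.02,0.9],"delta_rot": [0,0,0],"hand": 0.65},{"slide": [0,0,0.9],"delta_rot": [0,0,0],"hand": 0.65},{"slide": [0,0,0.8],"delta_rot": [0,0,0],"hand": 0.65},{"slide": [0,0,0.6],"delta_rot": [0,0,0],"hand": 0.6},{"slide": [0,0,0],"delta_rot": [0,0,0],"hand": 0.5}]'

```text
time_s: 16.05
eef_pos: [0.4168, 0.2152, 0.019]
eef_rot: [0.001, 1.0, -0.001, -0.003]
wrist_force: [-0.6, 0.0, 0.4]
opening: 0.5
```

drive_tool --deltas '[{"slide": [0,0,0],"delta_rot": [0,0,0],"hand": 0.4},{"slide": [0,0,0],"delta_rot": [0,0,0],"hand": 0.33},{"slide": [0,0,0],"delta_rot": [0,0,0],"hand": 0.2},{"slide": [0,0,0],"delta_rot": [0,0,0],"hand": 0},{"slide": [0,0,0],"delta_rot": [0,0,0],"hand": 0}]'

```text
time_s: 16.68
eef_pos: [0.42, 0.217, 0.0225]
eef_rot: [-0.0, 1.0, 0.0, 0.002]
wrist_force: [-0.3, -0.9, 6.1]
opening: 0.274
```

Run:
```python
from h import *
from bench import ctrl
o=ctrl.get_obs(); print(o["eef_pos"],o["opening"],o["wrist_force"])
c=snap("wrist","w13",None,.8)
```

```text
[0.41997944 0.21704924 0.02250846] 0.27424339040742196 [-0.25530936 -0.85522614  6.09340582]
```

View pics/w13.png

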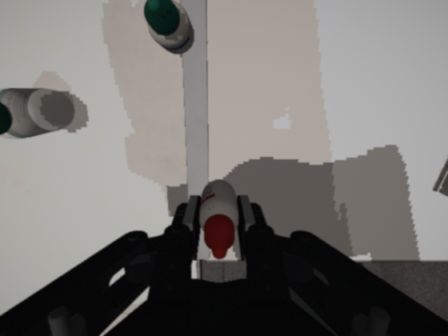

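drive_tool --deltas '[{"slide": [0,0,-0.2],"delta_rot": [0,0,0],"hand": 0},{"slide": [0,0,-0.8],"delta_rot": [0,0,0],"hand": 0},{"slide": [0,0,-1],"delta_rot": [0,0,0],"hand": 0},{"slide": [0,0,-0.8],"delta_rot": [0,0,0],"hand": 0},{"slide": [0.25,0.6,0],"delta_rot": [0,0,0],"hand": 0}]'

```text
time_s: 17.35
eef_pos: [0.4334, 0.1883, 0.1657]
eef_rot: [-0.001, 1.0, 0.002, 0.004]
wrist_force: [0.4, -0.1, -0.5]
opening: 0.269
```

drive_tool --deltas '[{"slide": [0.47,1,0],"delta_rot": [0,0,0],"hand": 0},{"slide": [0.47,1,0],"delta_rot": [0,0,0],"hand": 0},{"slide": [0.47,1,0],"delta_rot": [0,0,0],"hand": 0},{"slide": [0.47,0.92,0],"delta_rot": [0,0,0],"hand": 0},{"slide": [0,0,0.5],"delta_rot": [0,0,0],"hand": 0}]'

```text
time_s: 17.98
eef_pos: [0.5286, -0.0131, 0.1388]
eef_rot: [0.001, 1.0, -0.002, 0.004]
wrist_force: [-0.2, 0.1, -0.6]
opening: 0.27
```

drive_tool --deltas '[{"slide": [0,0,0.7],"delta_rot": [0,0,0],"hand": 0},{"slide": [0,0,0.7],"delta_rot": [0,0,0],"hand": 0},{"slide": [0,0,0.4],"delta_rot": [0,0,0],"hand": 0},{"slide": [0,0,0],"delta_rot": [0,0,0],"hand": 0},{"slide": [0,0,0],"delta_rot": [0,0,0],"hand": 0}]'

```text
time_s: 18.6
eef_pos: [0.5259, -0.0093, 0.0472]
eef_rot: [0.0, 1.0, 0.0, 0.001]
wrist_force: [0.0, 0.7, 0.8]
opening: 0.268
```

Run:
```python
from h import *
from bench import ctrl
o=ctrl.get_obs(); print(o["eef_pos"],o["opening"],o["wrist_force"])
c=snap("scene","s14",(230,150,350,240),6)
c=snap("wrist","w14")
```

```text
[ 0.52590401 -0.00929824  0.04719145] 0.2676475692759382 [0.03290682 0.70421341 0.77002391]
```

View pics/s14.png

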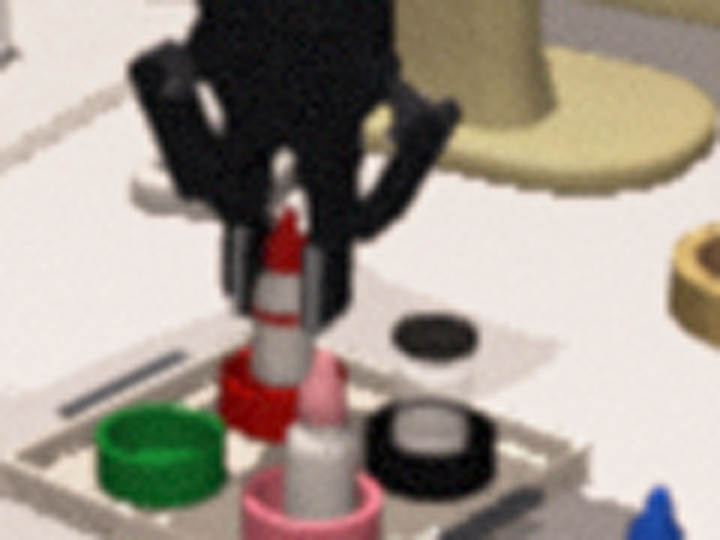

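View pics/w14.png

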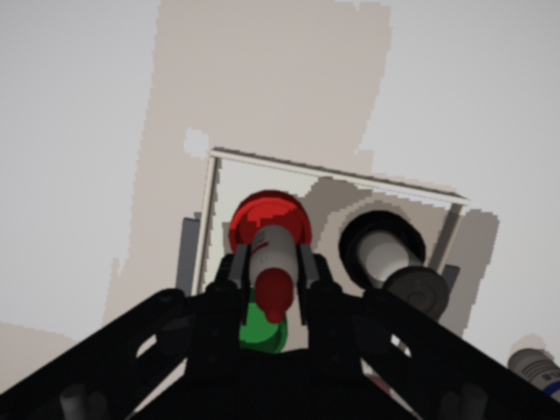

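drive_tool --deltas '[{"slide": [0,0,0.15],"delta_rot": [0,0,0],"hand": 0},{"slide": [0,0,0.12],"delta_rot": [0,0,0],"hand": 0},{"slide": [0,0,0.03],"delta_rot": [0,0,0],"hand": 0},{"slide": [0,0,0],"delta_rot": [0,0,0],"hand": 0},{"slide": [0,0,0],"delta_rot": [0,0,0],"hand": 0}]'

```text
time_s: 19.32
eef_pos: [0.5251, -0.0092, 0.0309]
eef_rot: [0.0, 1.0, -0.0, 0.0]
wrist_force: [0.9, -0.0, -0.0]
opening: 0.272
```

drive_tool --deltas '[{"slide": [0,0,0.02],"delta_rot": [0,0,0],"hand": 0},{"slide": [0,0,0.02],"delta_rot": [0,0,0],"hand": 0},{"slide": [0,0,0],"delta_rot": [0,0,0],"hand": 0},{"slide": [0,0,0.02],"delta_rot": [0,0,0],"hand": 0},{"slide": [0,0,0],"delta_rot": [0,0,0],"hand": 0}]'

```text
time_s: 19.95
eef_pos: [0.5255, -0.0092, 0.0295]
eef_rot: [0.0, 1.0, 0.0, 0.0]
wrist_force: [-5.2, 1.1, 14.9]
opening: 0.269
```

drive_tool --deltas '[{"slide": [0,0,-0.01],"delta_rot": [0,0,0],"hand": 0.3},{"slide": [0,0,0],"delta_rot": [0,0,0],"hand": 0.38},{"slide": [0,0,0],"delta_rot": [0,0,0],"hand": 0.46},{"slide": [0,0,0],"delta_rot": [0,0,0],"hand": 0.5},{"slide": [0,0,-0.2],"delta_rot": [0,0,0],"hand": 0.5}]'

```text
time_s: 20.58
eef_pos: [0.5242, -0.009, 0.0378]
eef_rot: [-0.0, 1.0, -0.0, -0.001]
wrist_force: [-0.3, 0.0, 0.4]
opening: 0.501
```

drive_tool --deltas '[{"slide": [0,0,-0.8],"delta_rot": [0,0,0],"hand": 0.5},{"slide": [0,0,-1],"delta_rot": [0,0,0],"hand": 0.5},{"slide": [0,-0.2,-1],"delta_rot": [0,0,0],"hand": 0.65},{"slide": [-0.1,-1,0],"delta_rot": [0,0,0],"hand": 0.65},{"slide": [-0.16,-1,0],"delta_rot": [0,0,0],"hand": 0.65}]'

```text
time_s: 21.2
eef_pos: [0.5127, 0.1016, 0.1802]
eef_rot: [-0.0, 1.0, -0.001, 0.002]
wrist_force: [0.3, 0.4, 0.2]
opening: 0.649
```

drive_tool --deltas '[{"slide": [-0.16,-1,0],"delta_rot": [0,0,0],"hand": 0.65},{"slide": [-0.16,-1,0],"delta_rot": [0,0,0],"hand": 0.65},{"slide": [-0.16,-1,0],"delta_rot": [0,0,0],"hand": 0.65},{"slide": [-0.16,-1,0],"delta_rot": [0,0,0],"hand": 0.65},{"slide": [0,-0.44,0],"delta_rot": [0,0,0],"hand": 0.65}]'

```text
time_s: 21.82
eef_pos: [0.4792, 0.3252, 0.179]
eef_rot: [-0.0, 1.0, 0.001, 0.0]
wrist_force: [1.0, -0.3, -1.4]
opening: 0.652
```

Run:
```python
from h import *
from bench import ctrl
c=snap("top","t15",(245,160,345,250),6)
c=snap("wrist","w15"); print(proj(c,[.479,.3225,.074]),proj(c,[.479,.3225,0]))
o=ctrl.get_obs(); print(o["eef_pos"],o["opening"],o["wrist_force"])
```

```text
[277.9339775  203.23073716] [277.06922946 183.64345702]
[0.47983783 0.3245935  0.17875308] 0.6487752011658035 [ 0.18080603 -0.80771166 -0.45388628]
```

View pics/w15.png

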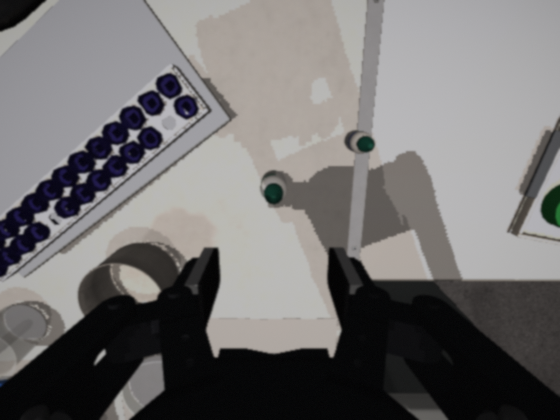

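View pics/t15.png

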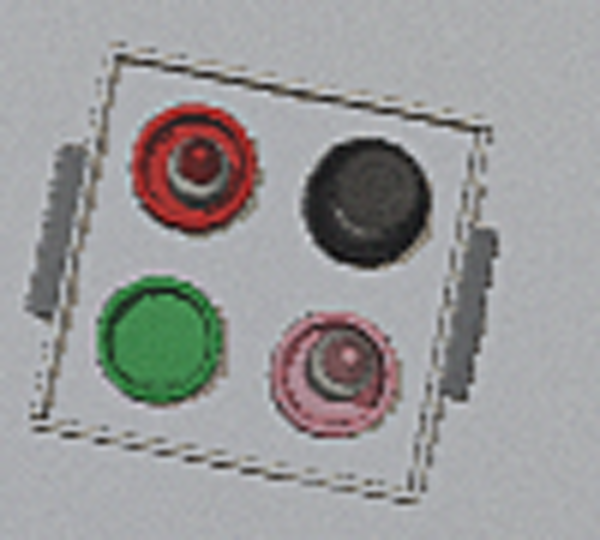

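Run:
```python
from h import *
T=load("top0")
for p in [(72,253),(95,248),(70,230),(90,265)]:
  for z in (0,.08): print(p,z,ray(T,p,z)[:2].round(3))
W=load("w15"); print(ray(W,(272,182),0), ray(W,(273.5,193),.06))
```

```text
(72, 253) 0 [0.368 0.49 ]
(72, 253) 0.08 [0.368 0.452]
(95, 248) 0 [0.38  0.435]
(95, 248) 0.08 [0.379 0.401]
(70, 230) 0 [0.424 0.498]
(70, 230) 0.08 [0.419 0.459]
(90, 265) 0 [0.339 0.445]
(90, 265) 0.08 [0.341 0.41 ]
[0.48083165 0.32808238 0.        ] [0.48439005 0.32636841 0.06      ]
```

drive_tool --deltas '[{"slide": [0.02,-0.05,0.9],"delta_rot": [0,0,0],"hand": 0.65},{"slide": [0,0,0.9],"delta_rot": [0,0,0],"hand": 0.65},{"slide": [0,0,0.8],"delta_rot": [0,0,0],"hand": 0.65},{"slide": [0,0,0.54],"delta_rot": [0,0,0],"hand": 0.6},{"slide": [0,0,0],"delta_rot": [0,0,0],"hand": 0.5}]'

```text
time_s: 22.55
eef_pos: [0.4796, 0.3231, 0.0192]
eef_rot: [0.001, 1.0, -0.001, -0.002]
wrist_force: [0.1, -0.4, 0.4]
opening: 0.494
```

drive_tool --deltas '[{"slide": [0,0,0],"delta_rot": [0,0,0],"hand": 0.4},{"slide": [0,0,0],"delta_rot": [0,0,0],"hand": 0.33},{"slide": [0,0,0],"delta_rot": [0,0,0],"hand": 0.2},{"slide": [0,0,0],"delta_rot": [0,0,0],"hand": 0},{"slide": [0,0,0],"delta_rot": [0,0,0],"hand": 0}]'

```text
time_s: 23.18
eef_pos: [0.4826, 0.3258, 0.0233]
eef_rot: [-0.0, 1.0, 0.0, 0.002]
wrist_force: [0.2, -1.2, 6.8]
opening: 0.285
```

Run:
```python
from h import *
from bench import ctrl
o=ctrl.get_obs(); print(o["eef_pos"],o["opening"],o["wrist_force"])
c=snap("wrist","w16",None,.8)
```

```text
[0.48256434 0.32578697 0.02332288] 0.2848324157781424 [ 0.20466933 -1.17818979  6.76013158]
```

View pics/w16.png

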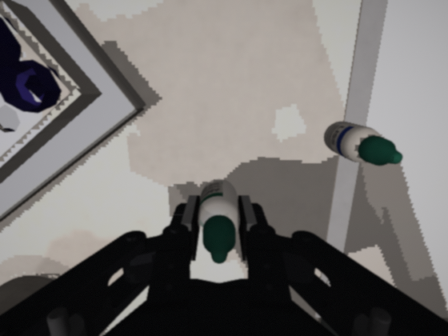

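drive_tool --deltas '[{"slide": [0,0,-0.2],"delta_rot": [0,0,0],"hand": 0},{"slide": [0,0,-0.8],"delta_rot": [0,0,0],"hand": 0},{"slide": [0,0,-1],"delta_rot": [0,0,0],"hand": 0},{"slide": [0,0,-1],"delta_rot": [0,0,0],"hand": 0},{"slide": [-0.01,0.6,-0.2],"delta_rot": [0,0,0],"hand": 0}]'

```text
time_s: 23.85
eef_pos: [0.4828, 0.2972, 0.1868]
eef_rot: [-0.002, 1.0, 0.001, 0.004]
wrist_force: [0.6, -0.4, -0.2]
opening: 0.288
```

drive_tool --deltas '[{"slide": [-0.1,1,0],"delta_rot": [0,0,0],"hand": 0},{"slide": [-0.1,1,0],"delta_rot": [0,0,0],"hand": 0},{"slide": [-0.1,1,0],"delta_rot": [0,0,0],"hand": 0},{"slide": [-0.1,1,0],"delta_rot": [0,0,0],"hand": 0},{"slide": [-0.1,1,0],"delta_rot": [0,0,0],"hand": 0}]'

```text
time_s: 24.48
eef_pos: [0.4552, 0.044, 0.1821]
eef_rot: [0.0, 1.0, 0.0, 0.001]
wrist_force: [0.7, 0.4, -0.4]
opening: 0.291
```

drive_tool --deltas '[{"slide": [0,0.83,0],"delta_rot": [0,0,0],"hand": 0},{"slide": [0,0,0.6],"delta_rot": [0,0,0],"hand": 0},{"slide": [0,0,0.9],"delta_rot": [0,0,0],"hand": 0},{"slide": [0,0,0.8],"delta_rot": [0,0,0],"hand": 0},{"slide": [0,0,0],"delta_rot": [0,0,0],"hand": 0}]'

```text
time_s: 25.1
eef_pos: [0.4528, 0.0045, 0.0643]
eef_rot: [-0.001, 1.0, -0.0, -0.003]
wrist_force: [-0.4, -0.9, 1.1]
opening: 0.289
```

Run:
```python
from h import *
from bench import ctrl
c=snap("scene","s17",(220,160,340,250),6)
c=snap("wrist","w17")
o=ctrl.get_obs(); print(o["eef_pos"],o["opening"],o["wrist_force"])
```

```text
[0.45608693 0.00381717 0.06746848] 0.28840288212599136 [ 0.74815299 -0.19051874  1.00777455]
```

View pics/s17.png

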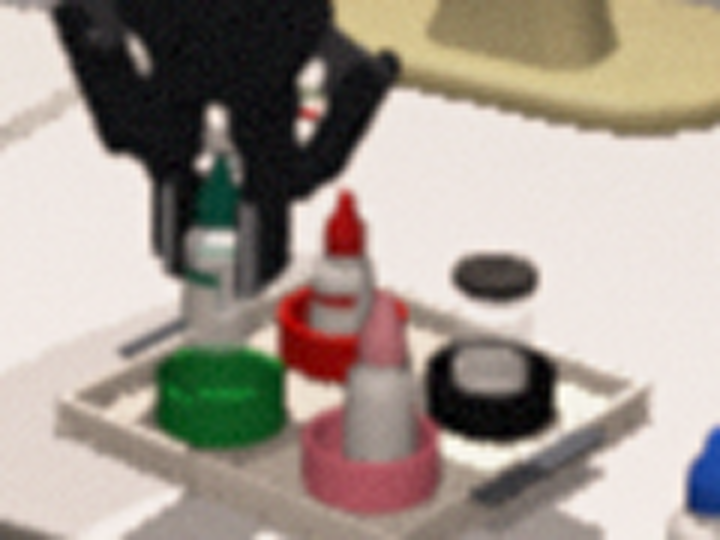

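View pics/w17.png

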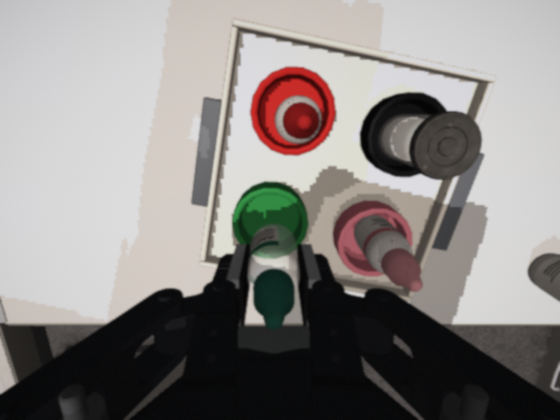

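Run:
```python
from h import *
S=load("s17")
g=lambda X:((proj(S,X)-[220,160])*6).round(0)
print("base at",g([.455,.004,.043]),"rim pred",g([.456,.0045,.024]), "front", g([.445,-.0015,.043]),"tip",g([.455,.004,.117]))
```

```text
base at [223. 332.] rim pred [222. 376.] front [222. 346.] tip [225. 147.]
```

drive_tool --deltas '[{"slide": [0.02,0.03,0.1],"delta_rot": [0,0,0],"hand": 0},{"slide": [0,0,0.25],"delta_rot": [0,0,0],"hand": 0},{"slide": [0,0,0.2],"delta_rot": [0,0,0],"hand": 0},{"slide": [0,0,0.1],"delta_rot": [0,0,0],"hand": 0},{"slide": [0,0,0],"delta_rot": [0,0,0],"hand": 0}]'

```text
time_s: 25.82
eef_pos: [0.456, 0.0025, 0.0332]
eef_rot: [-0.0, 1.0, -0.0, -0.001]
wrist_force: [-0.0, -0.4, -0.3]
opening: 0.288
```

Run:
```python
from h import *
from bench import ctrl
c=snap("scene","s18",(220,160,340,250),6)
o=ctrl.get_obs(); print(o["eef_pos"],o["opening"],o["wrist_force"])
```

```text
[0.45633212 0.0024122  0.0335428 ] 0.28749175385673126 [-0.0052611  -0.17425877 -1.05294915]
```

View pics/s18.png

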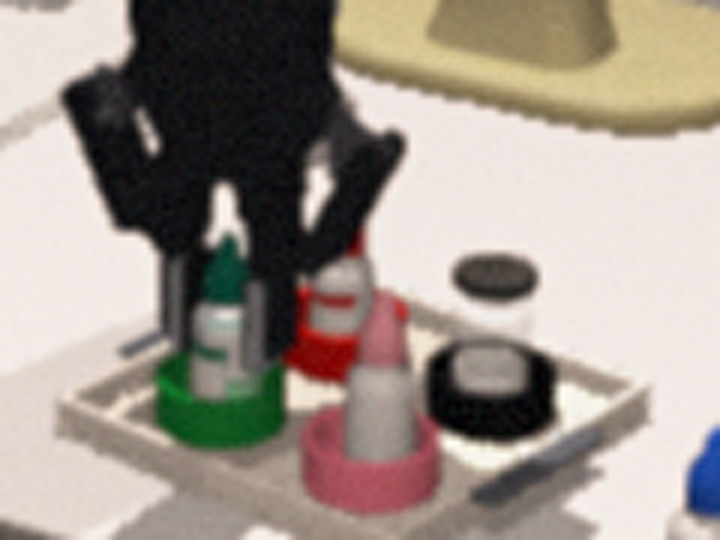

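Inside the green rim. Final few mm down to TCP ≈ 0.030.

drive_tool --deltas '[{"slide": [0,0,0.03],"delta_rot": [0,0,0],"hand": 0},{"slide": [0,0,0.02],"delta_rot": [0,0,0],"hand": 0},{"slide": [0,0,0.02],"delta_rot": [0,0,0],"hand": 0},{"slide": [0,0,0.02],"delta_rot": [0,0,0],"hand": 0},{"slide": [0,0,0],"delta_rot": [0,0,0],"hand": 0}]'

```text
time_s: 26.5
eef_pos: [0.4568, 0.0023, 0.0303]
eef_rot: [0.0, 1.0, 0.0, 0.0]
wrist_force: [-4.1, 0.8, 11.7]
opening: 0.291
```

drive_tool --deltas '[{"slide": [0,0,-0.01],"delta_rot": [0,0,0],"hand": 0.3},{"slide": [0,0,0],"delta_rot": [0,0,0],"hand": 0.38},{"slide": [0,0,0],"delta_rot": [0,0,0],"hand": 0.46},{"slide": [0,0,0],"delta_rot": [0,0,0],"hand": 0.5},{"slide": [0,0,-0.2],"delta_rot": [0,0,0],"hand": 0.5}]'

```text
time_s: 27.12
eef_pos: [0.4557, 0.0025, 0.0394]
eef_rot: [-0.0, 1.0, -0.0, -0.001]
wrist_force: [-0.2, 0.6, -0.4]
opening: 0.503
```

drive_tool --deltas '[{"slide": [0,0,-0.8],"delta_rot": [0,0,0],"hand": 0.5},{"slide": [0,0,-1],"delta_rot": [0,0,0],"hand": 0.5},{"slide": [0,0,-1],"delta_rot": [0,0,0],"hand": 0.5},{"slide": [-0.6,0,-0.4],"delta_rot": [0,0,0],"hand": 0.5},{"slide": [-0.8,0,0],"delta_rot": [0,0,0],"hand": 0.5}]'

```text
time_s: 27.75
eef_pos: [0.3874, 0.0019, 0.2026]
eef_rot: [0.001, 1.0, 0.0, 0.003]
wrist_force: [-0.4, -0.6, 1.3]
opening: 0.499
```

drive_tool --deltas '[{"slide": [-0.8,0,0],"delta_rot": [0,0,0],"hand": 0.5},{"slide": [0,0,0],"delta_rot": [0,0,0],"hand": 0.5},{"slide": [0,0,0],"delta_rot": [0,0,0],"hand": 0.5},{"slide": [0,0,0],"delta_rot": [0,0,0],"hand": 0.5},{"slide": [0,0,0],"delta_rot": [0,0,0],"hand": 0.5}]'

```text
time_s: 28.38
eef_pos: [0.3469, 0.0023, 0.1997]
eef_rot: [-0.0, 1.0, 0.0, -0.0]
wrist_force: [0.0, -0.5, 0.6]
opening: 0.503
```

Run:
```python
from h import *
from bench import ctrl
c=snap("scene","s19",(220,160,360,260),5.5)
c=snap("top","t19",(120,160,445,260),2.4)
c=snap("wrist","w19")
o=ctrl.get_obs(); print(o["eef_pos"],o["opening"],o["wrist_force"])
```

```text
[0.34663298 0.00239368 0.19960469] 0.5006069577384 [-1.297769   -0.17238046 -1.04907685]
```

View pics/s19.png

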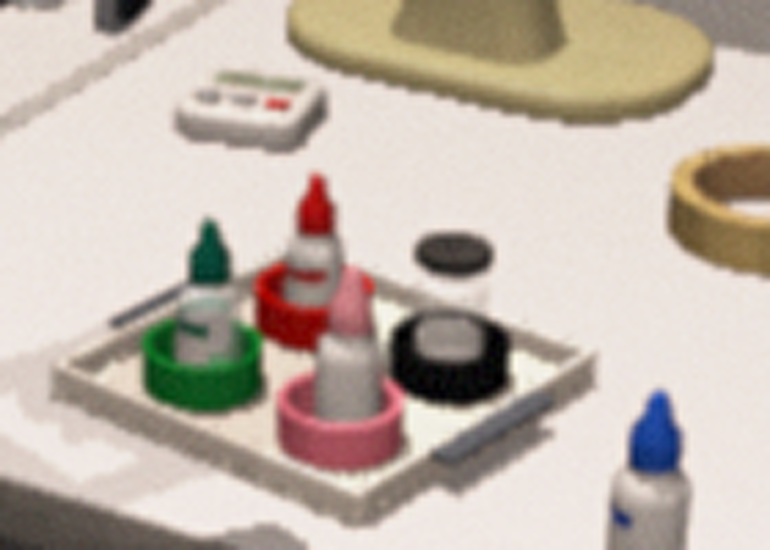

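View pics/t19.png

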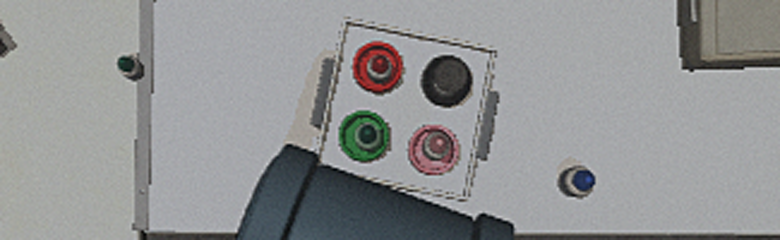

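View pics/w19.png

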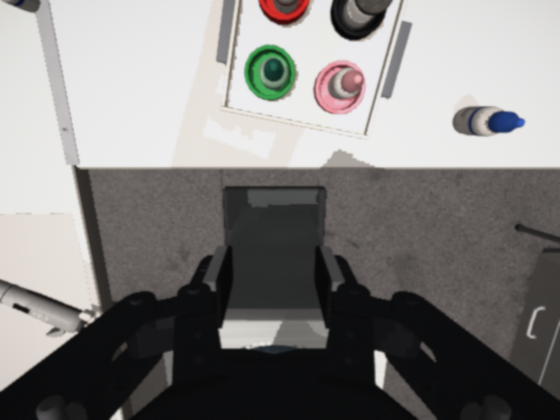

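Run:
```python
from h import *
T=load("t19"); f=lambda u,v:(u/2.4+120,v/2.4+160)
for n,p,z in [("green",(368,132),.068),("hgrn",(365,136),.024),("red",(380,64),.066),("hred",(378,69),.024),("smallg",(125,64),.05),("blue",(582,180),.063),("vial",(448,79),.065)]:
  print(n,ray(T,f(*p),z)[:2].round(4))
from bench import ctrl
print(ctrl.hand_in())
```

```text
green [0.456  0.0007]
hgrn [0.456  0.0036]
red [ 0.5225 -0.0107]
hred [ 0.5241 -0.0094]
smallg [0.524  0.2397]
blue [ 0.4107 -0.2059]
vial [ 0.5082 -0.0768]
the job is handed in; nothing more can be done
None
```

The pink, red and larger green droppers and the vial now stand upright in the holders of their own colours, and the job was handed in at about 28.5 s of the 104 s allowed. Each one was lowered until the wrist force showed contact with the holder floor, between 6 and 15 N, and only then released.

- **Placing:** The last pictures show all four upright and released. Each sits about 2 to 5 mm from its holder's centre; the limit is 12 mm.
- **Non-kit droppers:** The small green and blue droppers stand where they started. Their measured positions changed by no more than about 1.5 mm, which is within measuring error.
- **Arm:** It was clear of everything at hand-in.
- **Disagreements:** The wrist camera put the holders 3 to 7 mm further out in x than the top and scene cameras. I mostly used the top and scene values. The red and green droppers looked tilted by about 2° while gripped, but stood straight after release.

No check failed, and the hand-in reported no verdict.

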